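Find which way the gas cylinder's cap unscrews and lift it off

TASK

Take the cap off the small gas cylinder that stands in its holder on the worktop. Nobody knows whether it has a normal or a reverse thread, so try turning it both ways; the right way it comes loose after about a quarter turn, and then lifts off. Finish while still holding the cap in the gripper, up in the air well clear above the cylinder's neck, and leave the things around it where they are.

Things in the scene. Friction and masses are not known exactly. Their poses are not given: they have to be found in the camera images.
- cylinder: Bare aluminium gas cylinder, 72 mm in diameter, fixed upright in a black round stand (124 mm across, 16 mm high, collar 94 mm across up to 40 mm); it cannot move. Origin: centre of the stand's underside on the worktop; z up along the cylinder's axis. Its shoulder ends 138 mm up.
- neck_top (a point): Centre of the top of the cylinder's brass neck, 182 mm above the worktop, hidden under the cap at the start. The neck is 43 mm across its flanges; the cap must rise 36 mm to be clear of it.
- cap: Grey ribbed quarter-turn cap on the cylinder's neck, loose, 50 to 100 g. Round skirt 54 mm across, 42 mm high; an upright pointer rib (7 mm wide, 7 mm proud) on the skirt shows the cap's own x. Origin: centre of the skirt's lower edge, 146 mm above the worktop while on; z up. Starts with x within 7 degrees of the cylinder's x. Either hand of thread, not to be seen, differs from start to start.
- cap_grip (a point): Middle of the round upright knob on the cap, 58 mm above the cap's origin. Knob 26 mm across, 42 to 68 mm above the origin. The right way the cap turns freely, without rising, to an end stop at about 100 degrees from its start; from 70 degrees (90 is best) it lifts straight off; below that it is held down. The wrong way a hard stop comes within 50 degrees. Against a stop the grip slips round.
- lemon: lemon, 78x55x56 mm, bystander standing near the cylinder; origin at its underside
- garlic: garlic bulb, 60x57x58 mm, bystander near the cylinder; origin at its underside
- cup: small white cup with a handle, 62x92x51 mm, bystander near the cylinder; origin at its underside
- glass: drinking glass, 80x80x91 mm, bystander near the cylinder; origin at its underside

How it is judged:
By the outcome, as a careful person would: the job done as asked, in the order asked, and still so for the second after the job is handed in, while the arm keeps its last pose, push and grip.
It also fails if it takes over 51 s, if anything falls off the work surface, if the arm or the gripper's body presses on something with over 40 N, if the wrist force passes 120 N, or if a joint passes its speed limit or range.

ROBOT

A 6-joint arm with a two-finger parallel gripper is mounted at the origin on a cart in front of the work surface, level with it; the furniture and walls round the work are solid. World frame = base frame: x ahead of the robot, y to its left, z up, the work surface at z = 0. Lengths are in m, angles in rad, forces in N, time in s.
With the tool pointing down it reaches from about 0.4 to 0.825 m from the base axis. Payload 7 kg.
Tool frame: the origin (TCP) lies at the very end of the fingers, on their centre line; the grasp point (between the pads) lies arm.hold_point_z behind it (arm.hold_point_z is the distance from the TCP to the grasp point, in m); z points along the fingers, y is the line along which they close (so a half turn about z gives the same grasp; the last joint's range is limited). The gripper opens to 88 mm and grips with 3 to 60 N. Pads are 19 mm wide; open, the fingers measure 130 mm over their backs; the gripper's body (78 mm by 193 mm) begins 47 mm behind the grasp point.
Start: joints at [-0.978, 0.359, 0.012, 0, -1.224, -0.288], TCP at [0.203, -0.644, 0.227] pointing down, gripper open.
Joint ranges: [-3.07, 3.07], [-1.43, 2.12], [-1.02, 1.25], [-3.03, 1.67], [-3.05, -0], [-3.03, 3.03]. Speed limits (rad/s): [2.39, 2.39, 3.01, 3.14, 3.14, 3.14].

INTERFACE

Orientations are given as [roll, pitch, yaw] about the fixed x, y, z axes, in that order (R = Rz(yaw) Ry(pitch) Rx(roll)).
In Python, from station import arm gives the robot as it stands.
- The arm moves only by the shell command python3 nudge.py 'ROWS' [FORCE]. ROWS is a JSON list of rows, 1 to 20 of them, each of 5 numbers: the finger opening in m, then dx, dy, dz in m, then a turn about the tool's z in rad; each row is the pose to reach, as a shift and turn from the pose commanded when the command began, along the tool's axes at that moment; what a row does not reach only later rows make up. A row lasts 1/12 s, in which the tool goes at most 0.0417 m and 0.125 rad, less where a joint would pass 70% of its speed; a pose out of reach is approached as far as the arm can. The fingers move at their own pace and stop on an object; FORCE is the grip in N (left out, the last holds). Time passes only in rows, so rows that do not move let the fingers close. It prints the time, the measured TCP pose, the force, the opening and the grip force at its end. Input that does not fit is refused with a message, and nothing moves.
- arm.get_state(): the state, without advancing time (a new reading comes with each control period).
- arm.grab_frame(name): name is "scene" or "top" or "wrist"; returns the picture (400x640x3 uint8, red, green, blue); there is no depth.
- arm.camera_params(name): a dict with "fx", "fy", "cx", "cy" (pixels), "T" (4x4, takes a point from camera to world coordinates); the wrist camera has in their place "hand_eye" (4x4, takes a point from camera to tool coordinates, whose origin is the TCP and whose axes are the flange's). Camera axes: x right, y down, z forward; pixel columns grow to the right and rows downward; lengths in m; the calibration is good to about 2 mm. A picture is of the moment at which its call begins: read the wrist's pose just before it. camera_params takes no time and is no camera call.
- arm.job_done(): hands the job in; it is judged then, once.
The state is a dict: "t": time; "q": joint angles; "qd": joint speeds; "joint_efforts": joint torques, N m; "eef_pos": TCP position; "ee_rot": TCP orientation; "force": force on the tool from outside, world axes, zero at the start; "moment": the same for the moment, N m; "width": finger opening in m; "gripper_force": force on a finger pad.
Only numpy, scipy, OpenCV 4.12 (cv2) and the standard library are available. Lean on these libraries where they do the work, as an engineer would, in place of code of your own. Each camera call takes 0.05 s, during which the arm holds its last target. There are 200 camera calls.

## Working session

There is one attempt and no reset: what is moved stays moved. The work goes in short steps, Python scripts to look and compute and a shell command to move; the robot and the scene stay as the last step left them, time stands still between calls to the robot, and variables do not carry over. Pictures are saved under pics/ and viewed, at most 10 in all, crops included, and the job is handed in when it is done.

```bash
ls; mkdir -p pics; python3 - <<'E'
from station import arm
import cv2
for n in("scene","top"):
    cv2.imwrite(f"pics/{n}0.png",cv2.cvtColor(arm.grab_frame(n),cv2.COLOR_RGB2BGR)); p=arm.camera_params(n); print(n,p)
print(arm.camera_params("wrist"),arm.hold_point_z); print(arm.get_state())
E
```

```text
nudge.py
pics
station.py
scene {'fx': 428.8742517633066, 'fy': 428.8742517633066, 'cx': 319.39537613958686, 'cy': 207.13785289160887, 'T': array([[-0.79445375, -0.25268591,  0.55226178, -0.00859685],
       [-0.60717498,  0.3506497 , -0.71301005,  0.83500937],
       [-0.01348283, -0.90177304, -0.43199953,  0.57947174],
       [ 0.        ,  0.        ,  0.        ,  1.        ]])}
top {'fx': 500.11156383755343, 'fy': 500.11156383755343, 'cx': 318.3536938565476, 'cy': 196.78942823884285, 'T': array([[ 0.02687937, -0.98788083,  0.1528691 ,  0.37905492],
       [-0.9995857 , -0.02498735,  0.01428485,  0.13052699],
       [-0.01029193, -0.15318974, -0.9881432 ,  1.24960128],
       [ 0.        ,  0.        ,  0.        ,  1.        ]])}
{'fx': 332.25358732500604, 'fy': 332.25358732500604, 'cx': 313.28105217038996, 'cy': 203.0738337658599, 'hand_eye': array([[-5.49124135e-04, -9.50448609e-01, -3.10881233e-01,
         8.49443430e-02],
       [ 9.99999849e-01, -5.28210112e-04, -1.51464550e-04,
        -5.93385381e-04],
       [-2.02513402e-05, -3.10881269e-01,  9.50448755e-01,
        -1.58688528e-01],
       [ 0.00000000e+00,  0.00000000e+00,  0.00000000e+00,
         1.00000000e+00]])} 0.0188
{'t': 0.1, 'q': array([-9.77918261e-01,  3.59300210e-01,  1.11807204e-02, -3.04317785e-04,
       -1.22407240e+00, -2.88132947e-01]), 'qd': array([-1.41783377e-04, -1.38525266e-03,  1.95940971e-03,  4.92181555e-04,
        2.07848697e-03,  6.43578673e-05]), 'joint_efforts': array([-1.88052189e-03, -5.84160161e+01,  2.93751758e+01,  7.01550901e+00,
        1.01514818e-02, -9.80560571e-05]), 'eef_pos': array([ 0.20241044, -0.6435041 ,  0.22574002]), 'ee_rot': array([ 3.14017332e+00, -1.22299216e-04, -2.83695106e+00]), 'force': array([-0.36164511,  0.09633129,  0.39123523]), 'moment': array([ 0.00973645, -0.00607265,  0.01110086]), 'gripper_force': 0.0, 'width': 0.08773850413347821}
```

View pics/scene0.png

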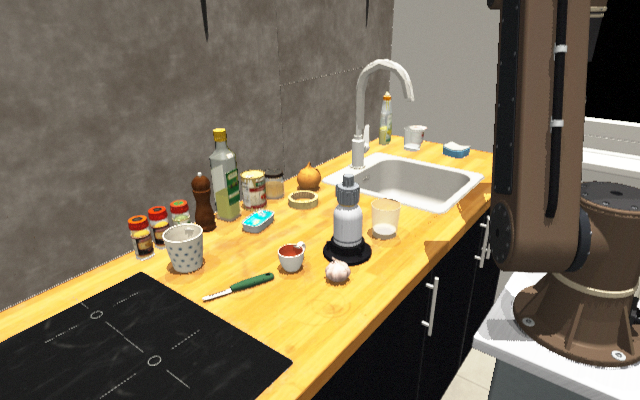

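View pics/top0.png

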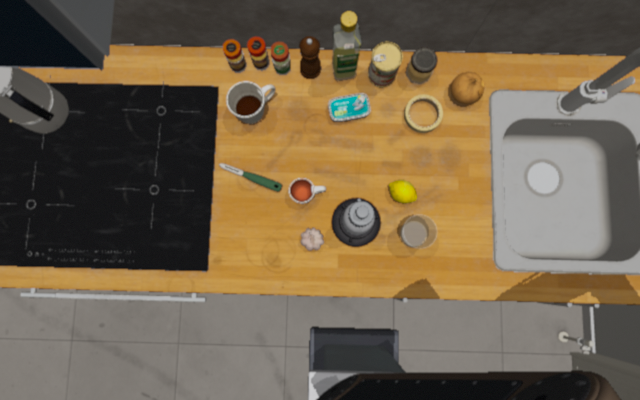

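The scene view shows the cylinder with its cap near (348,190). The top view shows the stand at (356,222) and the knob near (363,207), with the glass, lemon, cup and garlic around it. I'll enlarge both.

```bash
python3 - <<'E'
import cv2,numpy as np
a=cv2.imread("pics/scene0.png")[160:270,310:385];b=cv2.imread("pics/top0.png")[190:255,320:395]
f=lambda i,s:cv2.resize(i,None,fx=s,fy=s,interpolation=cv2.INTER_CUBIC)
A=f(a,5);B=f(b,5);C=np.zeros((550,750,3),np.uint8);C[:550,:375]=A;C[:325,375:]=B
cv2.imwrite("pics/z.png",C)
E
```

```text
(no output)
```

View pics/z.png

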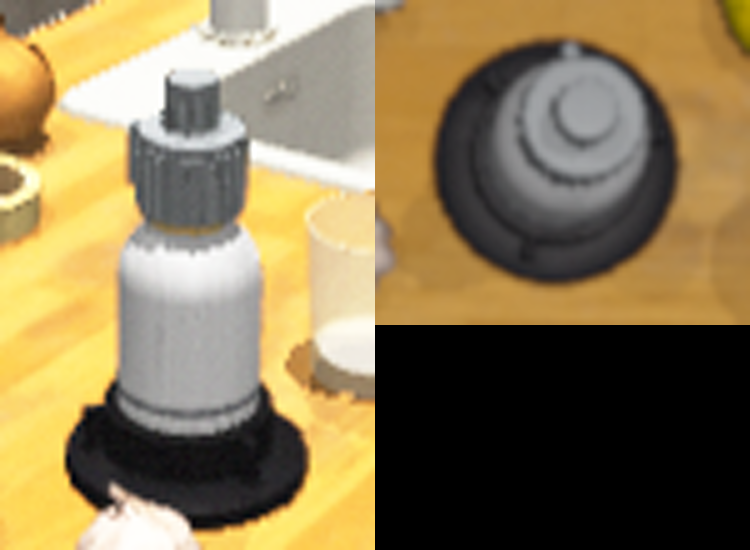

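The crops put the knob's top face at scene (348.6,174.9) and top (362.6,211.4). The stand's centre is at top (356.4,222.2).

```bash
cat > h.py <<'E'
from station import arm
import numpy as np
from scipy.spatial.transform import Rotation as R
def plane(n,u,v,z):
    p=arm.camera_params(n);T=p["T"];d=T[:3,:3]@[(u-p["cx"])/p["fx"],(v-p["cy"])/p["fy"],1]
    return T[:3,3]+d*(z-T[2,3])/d[2]
def togo(target):
    s=arm.get_state();return R.from_euler("xyz",s["ee_rot"]).inv().apply(np.array(target)-s["eef_pos"])
E
python3 - <<'E'
from h import *
print(plane("top",362.6,211.4,.214),plane("scene",348.6,174.9,.214),plane("top",356.4,222.2,.008))
for n,u,v,z in(("glass",414,232,.04),("lemon",403,191,.03),("garlic",312,239,.03),("cup",302,190,.025)):print(n,plane("top",u,v,z))
c=plane("top",362.6,211.4,.214)
print(togo([c[0],c[1],.27]))
E
```

```text
[0.51079354 0.05247469 0.214     ] [0.50904004 0.05357035 0.214     ] [0.50950454 0.05201192 0.008     ]
glass [ 0.48595747 -0.08536871  0.04      ]
lemon [ 0.5874678  -0.06030497  0.03      ]
garlic [0.46330877 0.1608362  0.03      ]
cup [0.58453862 0.18930253 0.025     ]
[-0.50293777  0.57149453 -0.04351039]
```

```bash
python3 nudge.py '[[0.088,0,0,-0.04,0],[0.088,-0.1,0.11,-0.044,-0.1],[0.088,-0.503,0.571,-0.044,-1.08],[0.088,-0.503,0.571,-0.044,-1.08],[0.088,-0.503,0.571,-0.044,-1.08],[0.088,-0.503,0.571,-0.044,-1.08],[0.088,-0.503,0.571,-0.044,-1.08],[0.088,-0.503,0.571,-0.044,-1.08],[0.088,-0.503,0.571,-0.044,-1.08],[0.088,-0.503,0.571,-0.044,-1.08],[0.088,-0.503,0.571,-0.044,-1.08],[0.088,-0.503,0.571,-0.044,-1.08],[0.088,-0.503,0.571,-0.044,-1.08],[0.088,-0.503,0.571,-0.044,-1.08],[0.088,-0.503,0.571,-0.044,-1.08],[0.088,-0.503,0.571,-0.044,-1.08],[0.088,-0.503,0.571,-0.044,-1.08],[0.088,-0.503,0.571,-0.044,-1.08],[0.088,-0.503,0.571,-0.044,-1.08],[0.088,-0.503,0.571,-0.044,-1.08]]' 40
python3 nudge.py '[[0.088,0,0,0,0],[0.088,0,0,0,0],[0.088,0,0,0,0]]'
python3 - <<'E'
from h import *
import cv2
s=arm.get_state();print(s["q"],s["eef_pos"],s["ee_rot"],togo([.510,.0527,.27]))
cv2.imwrite("pics/w1.png",cv2.cvtColor(arm.grab_frame("wrist"),cv2.COLOR_RGB2BGR))
p=arm.camera_params("wrist");Rt=R.from_euler("xyz",s["ee_rot"]).as_matrix();H=np.linalg.inv(p["hand_eye"])
for z in(.188,.214):
    c=H[:3,:3]@(Rt.T@(np.array([.51,.0527,z])-s["eef_pos"]))+H[:3,3];print(z,p["fx"]*c[0]/c[2]+p["cx"],p["fy"]*c[1]/c[2]+p["cy"])
E
```

```text
t: 1.77
eef_pos: [0.5126, 0.0561, 0.2699]
ee_rot: [3.141, 0.0, -1.754]
force: [0.4, -0.1, 0.2]
width: 0.0876
gripper_force: 0.0
t: 2.02
eef_pos: [0.5105, 0.0512, 0.2703]
ee_rot: [3.141, -0.0, -1.757]
force: [-0.2, 0.2, 0.8]
width: 0.0878
gripper_force: 0.0
[ 4.83025814e-01  6.29236527e-02 -2.68568407e-01 -1.07450255e-04
 -1.24014859e+00 -6.69107298e-01] [0.51048841 0.05119769 0.27026848] [ 3.14086737e+00 -4.44028230e-04 -1.75691258e+00] [-0.00138611  0.00075777  0.00026842]
0.188 314.4583949876574 212.95098623577417
0.214 314.6005362406646 225.5970698599961
```

View pics/w1.png

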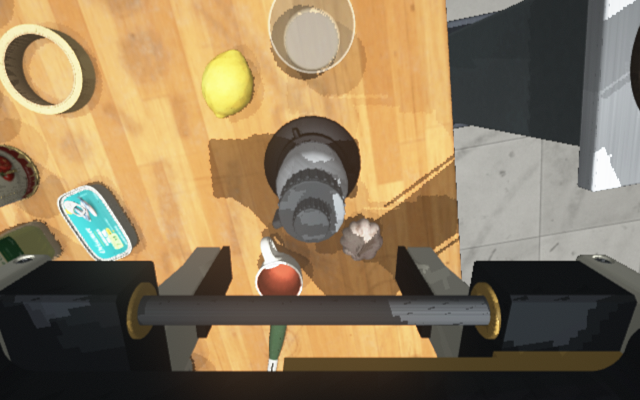

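The wrist view shows the cap straight ahead, with the knob's top near (314,215) and the bystanders clear of the fingers. The predicted position was (314.6,225.6), so I'll zoom in to check the offset.

```bash
python3 - <<'E'
import cv2
a=cv2.imread("pics/w1.png")[160:255,255:375]
cv2.imwrite("pics/z2.png",cv2.resize(a,None,fx=6,fy=6,interpolation=cv2.INTER_CUBIC))
E
```

```text
(no output)
```

View pics/z2.png

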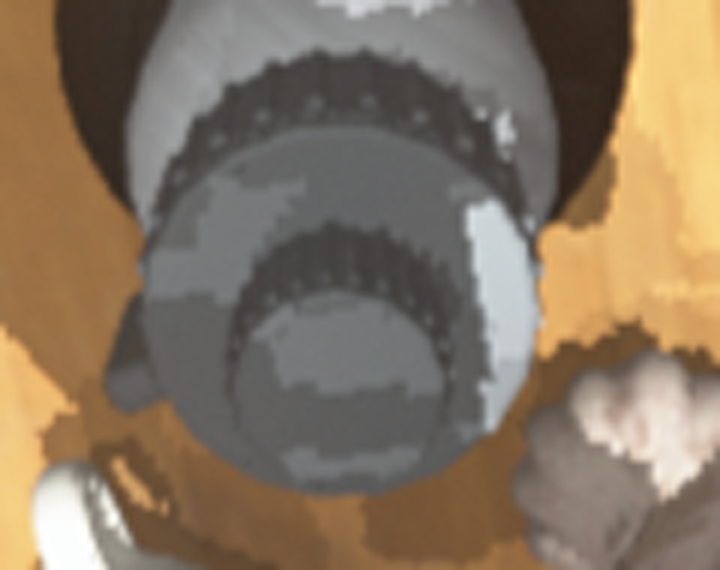

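The knob's top face centre is at wrist pixel (311.7,225.2), which is within 2 mm of the prediction. I'll descend and grip.

```bash
python3 nudge.py '[[0.06,-0.001,-0.0005,0.03,0],[0.06,-0.001,-0.0005,0.06,0],[0.06,-0.001,-0.0005,0.07,0],[0.06,-0.001,-0.0005,0.078,0],[0.06,-0.001,-0.0005,0.078,0],[0.06,-0.001,-0.0005,0.078,0]]' 25
python3 nudge.py '[[0.02,0,0,0,0],[0.02,0,0,0,0],[0.02,0,0,0,0],[0.02,0,0,0,0],[0.02,0,0,0,0],[0.02,0,0,0,0],[0.02,0,0,0,0],[0.02,0,0,0,0],[0.02,0,0,0,0],[0.02,0,0,0,0]]' 25
python3 -c "
from h import *
s=arm.get_state();print(s['moment'],s['q'])"
```

```text
t: 2.57
eef_pos: [0.5123, 0.0523, 0.1936]
ee_rot: [-3.14, 0.0, -1.757]
force: [-0.0, 0.0, 0.7]
width: 0.0605
gripper_force: 0.0
t: 3.4
eef_pos: [0.5118, 0.0527, 0.1928]
ee_rot: [-3.141, 0.0, -1.757]
force: [-0.5, 0.0, 2.9]
width: 0.0252
gripper_force: 25.0
[0.24278446 0.38830195 0.0515044 ] [ 4.84687832e-01  1.20108599e-01 -3.87211039e-01  9.21706127e-05
 -1.06307474e+00 -6.70664315e-01]
```

Gripped, with the opening at 25 mm. Next I'll try counter-clockwise in steps, watching the moment about z.

```bash
M='import station;s=station.arm.get_state();print("Mz",s["moment"].round(2),s["q"].round(2)[5])'
python3 nudge.py '[[0.02,0,0,0,-0.08],[0.02,0,0,0,-0.16],[0.02,0,0,0,-0.24],[0.02,0,0,0,-0.3]]'; python3 -c "$M"
python3 nudge.py '[[0.02,0,0,0,-0.08],[0.02,0,0,0,-0.16],[0.02,0,0,0,-0.24],[0.02,0,0,0,-0.3]]'; python3 -c "$M"
```

```text
t: 3.73
eef_pos: [0.5119, 0.0527, 0.1928]
ee_rot: [-3.141, 0.0, -1.452]
force: [-0.9, 1.5, 3.1]
width: 0.0252
gripper_force: 25.0
Mz [ 0.16  0.22 -0.01] -0.37
t: 4.07
eef_pos: [0.5119, 0.0527, 0.1928]
ee_rot: [-3.141, -0.0, -1.153]
force: [-1.2, 0.4, 3.7]
width: 0.0251
gripper_force: 25.0
Mz [0.2  0.32 0.04] -0.07
```

Free so far (35°). I'll continue.

```bash
M='import station;s=station.arm.get_state();print("Mz",s["moment"].round(2),s["q"].round(2)[5])'
python3 nudge.py '[[0.02,0,0,0,-0.08],[0.02,0,0,0,-0.16],[0.02,0,0,0,-0.2]]'; python3 -c "$M"
python3 nudge.py '[[0.02,0,0,0,-0.08],[0.02,0,0,0,-0.16],[0.02,0,0,0,-0.2]]'; python3 -c "$M"
```

```text
t: 4.32
eef_pos: [0.5114, 0.052, 0.1928]
ee_rot: [3.14, -0.0, -0.953]
force: [-1.4, -1.7, 5.4]
width: 0.0255
gripper_force: 25.0
Mz [-0.93  0.79 -0.5 ] 0.13
t: 4.57
eef_pos: [0.5112, 0.0522, 0.1926]
ee_rot: [3.14, 0.0, -0.753]
force: [-1.8, -0.9, 4.3]
width: 0.0251
gripper_force: 25.0
Mz [-0.63  0.78 -0.58] 0.33
```

The moment about z rose to about -0.5 N m near 40–45°, so this is the hard stop and the grip is slipping. The thread is reverse, so I'll turn clockwise.

```bash
M='import station;s=station.arm.get_state();print("Mz",s["moment"].round(2),s["q"].round(2)[5])'
python3 nudge.py '[[0.02,0,0,0,0.1],[0.02,0,0,0,0.2],[0.02,0,0,0,0.3],[0.02,0,0,0,0.4],[0.02,0,0,0,0.5],[0.02,0,0,0,0.6],[0.02,0,0,0,0.7],[0.02,0,0,0,0.8],[0.02,0,0,0,0.9],[0.02,0,0,0,1.0],[0.02,0,0,0,1.1],[0.02,0,0,0,1.2],[0.02,0,0,0,1.3],[0.02,0,0,0,1.4],[0.02,0,0,0,1.5],[0.02,0,0,0,1.6]]'; python3 -c "$M"
python3 nudge.py '[[0.02,0,0,0,0.1],[0.02,0,0,0,0.2],[0.02,0,0,0,0.3],[0.02,0,0,0,0.4],[0.02,0,0,0,0.5]]'; python3 -c "$M"
python3 nudge.py '[[0.02,0,0,0,0.08],[0.02,0,0,0,0.15],[0.02,0,0,0,0.15]]'; python3 -c "$M"
```

```text
t: 5.9
eef_pos: [0.5121, 0.0529, 0.1927]
ee_rot: [-3.141, 0.001, -2.362]
force: [1.1, 1.2, 0.7]
width: 0.025
gripper_force: 25.0
Mz [ 0.36 -0.27 -0.02] -1.28
t: 6.32
eef_pos: [0.5123, 0.0529, 0.1927]
ee_rot: [3.142, 0.001, -2.862]
force: [2.3, 1.5, 0.8]
width: 0.0253
gripper_force: 25.0
Mz [ 0.1  -0.72  0.03] -1.78
t: 6.57
eef_pos: [0.5121, 0.0528, 0.1926]
ee_rot: [3.142, 0.001, -3.01]
force: [0.8, -0.3, 1.4]
width: 0.0249
gripper_force: 25.0
Mz [ 0.04 -0.45 -0.02] -1.92
```

The cap has turned 129° back from the stop with no resistance, which puts it about 83–95° the right way. Now I'll lift gently.

```bash
python3 nudge.py '[[0.02,0,0,-0.004,0],[0.02,0,0,-0.008,0],[0.02,0,0,-0.012,0],[0.02,0,0,-0.012,0]]'
python3 -c "
import station,cv2
cv2.imwrite('pics/s2.png',cv2.resize(cv2.cvtColor(station.arm.grab_frame('scene'),cv2.COLOR_RGB2BGR)[130:280,250:450],None,fx=4,fy=4))"
```

```text
t: 6.9
eef_pos: [0.5119, 0.0525, 0.2055]
ee_rot: [-3.141, 0.001, -3.006]
force: [1.4, -0.9, 0.2]
width: 0.0257
gripper_force: 25.0
```

View pics/s2.png

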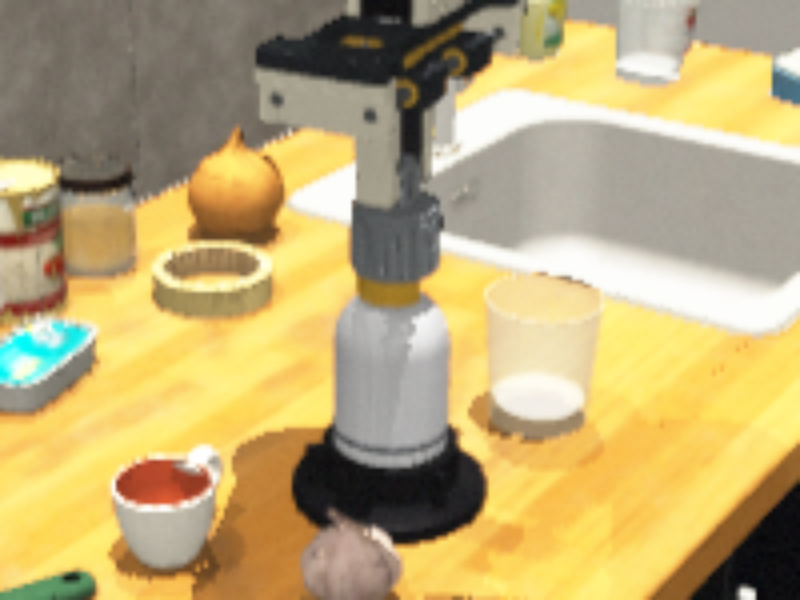

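The cap has risen with the gripper, and the brass neck shows below it (crop (390,290)). I'll lift it well clear.

```bash
python3 nudge.py '[[0.02,0,0,-0.01,0],[0.02,0,0,-0.02,0],[0.02,0,0,-0.03,0],[0.02,0,0,-0.04,0],[0.02,0,0,-0.055,0],[0.02,0,0,-0.07,0],[0.02,0,0,-0.085,0],[0.02,0,0,-0.1,0],[0.02,0,0,-0.11,0],[0.02,0,0,-0.115,0],[0.02,0,0,-0.115,0],[0.02,0,0,-0.115,0],[0.02,0,0,-0.115,0],[0.02,0,0,-0.115,0],[0.02,0,0,-0.115,0]]' 35
python3 -c "
import station,cv2
cv2.imwrite('pics/s3.png',cv2.resize(cv2.cvtColor(station.arm.grab_frame('scene'),cv2.COLOR_RGB2BGR)[100:290,250:450],None,fx=3,fy=3))"
```

```text
t: 8.2
eef_pos: [0.5114, 0.0526, 0.3189]
ee_rot: [-3.141, -0.001, -3.007]
force: [0.4, -0.4, -1.1]
width: 0.0247
gripper_force: 35.0
```

View pics/s3.png

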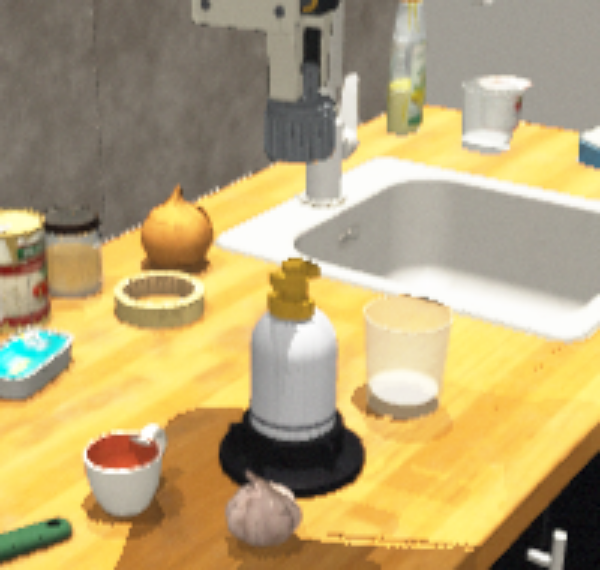

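The cap is held at crop (300,130), well above the bare brass neck at (293,275), and the bystanders are where they were.

```bash
python3 -c "
from station import arm
print(arm.job_done())"
```

```text
the job is handed in; nothing more can be done
None
```

The cap came off with a clockwise turn (reverse thread) after counter-clockwise hit the hard stop; the arm still holds it about 90 mm above the neck, the things around it look unmoved, and the job is handed in.

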